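# Post a carved printing block into the slotted block chest

## Task

Take the smaller of the two wooden printing blocks out of the rack, feed it upright through the slot in the top of the plywood chest, and push it down until it stands on the chest's bottom with only a thin rim showing. Feel for the slot gently: never press the block or the gripper on the chest with more than about 2 kg (20 N). Leave the larger block, jar, bottle and gouge where they are.

Things in the scene. Friction and masses are not known exactly. Their poses are not given: they have to be found in the camera images.
- small_mid (a point): Centre of the smaller printing block, a flat wooden board 80 mm wide (its x axis), 10 mm thick (its y axis) and 90 mm high (its z axis), weighing 35 to 80 g, carved on one broad face. It starts standing upright on its 80 mm edge in one of the rack's two grooves. Either broad face may point either way in the slot.
- large_mid (a point): Centre of the larger printing block, 105 mm wide (x), 10 mm thick (y), 120 mm high (z), standing in the other groove. To be left alone.
- rack: Fixed dark wooden rack, 100 mm (x) by 150 mm (y) by 35 mm high; origin at the centre of its underside. Two grooves run along its x axis at y = -37.5 and +37.5 mm, 13 mm wide, open at both ends and at the top, their floors 10 mm above the table: the blocks stand 25 mm deep in them with 1.6 mm of play on each side. A block lifts straight out.
- slot_mid (a point): Middle of the slot's adjustment range on the chest, level with the slot plate's top, 96 mm above the table; axes as the chest's. The slot's true centre is clamped anywhere within 9 mm of this point along +-y (not measured, does not shift), with no offset along x. Slot: long side along x, 84 by 13.2 mm, lips bevelled 2.5 mm at 45 degrees, straight walls down to 30 mm below the top.
- wiper_mid (a point): Point 40 mm below slot_mid, in the middle of the adjustment range. Here, centred under the true slot, two sprung rubber bars, 8 mm apart at rest, pinch the block from both broad sides: pushing it in and on takes roughly 3 to 8 N, and it neither falls nor springs back when let go.
- chest_bottom (a point): Point on top of the firm rubber pad on the chest's inner bottom, 86 mm below slot_mid (the pad yields about 1 mm per 6 N): a block standing on it shows 4 mm above the slot plate, its centre 41 mm below slot_mid. Fingers do not fit into the slot beside the block, so the last part is pushed on the block's top edge.
- ink_mid (a point): Centre of a glass ink jar with a white cap, 60 mm across, 70 mm high. Bystander.
- oil_mid (a point): Centre of an amber bottle, 60 mm across, 150 mm high. Bystander.
- gouge_mid (a point): Middle of the height of a carving gouge lying on the table, 167 mm long along its x axis (from 85 mm behind to 82 mm ahead of this point), 22 mm thick. Bystander.
- small: The same smaller block, origin at the centre of its lower edge.
- chest: Fixed plywood chest, 200 mm (x) by 170 mm (y), lid 86 mm high; origin at the centre of its underside. On the lid lies an aluminium slot plate, 120 mm (x) by 112 mm (y), its flat top 10 mm above the lid, floating on springs: it yields downwards by about 1 mm per 3 N, 9 mm at most, and comes back. The slot is its only opening, at some y from -9 to +9 mm. Two steel rails at x = -71 and +71 mm end 3 mm below its top.
Things that resemble listed ones, but are neither listed nor needed, are in the scene too. Leave any pink or purple look-alike of the small alone. What is shaped like the rack but green is not meant.

How it is judged:
By the outcome, as a careful person would: the job done as asked, in the order asked, and still so for the second after the job is handed in, with the robot touching nothing.
It also fails if it takes over 54 s, if anything falls off the work surface, if the arm or the gripper's body presses on something with over 40 N, if the wrist force passes 120 N, or if a joint passes its speed limit or range.

## Robot

A 6-joint arm with a two-finger parallel gripper is mounted at the origin on the work surface. World frame = base frame: x ahead of the robot, y to its left, z up, the work surface at z = 0. Lengths are in m, angles in degrees, forces in N, time in s.
With the tool pointing down it reaches from about 0.4 to 0.825 m from the base axis. Payload 7 kg.
Tool frame: the origin (TCP) lies at the very end of the fingers, on their centre line; the grasp point (between the pads) lies 19 mm behind it (r.hold_point_z is the distance from the TCP to the grasp point, in m); z points along the fingers, y is the direction in which the jaws open and shut (so a half turn about z gives the same grasp; the last joint's range is limited). The gripper opens to 88 mm and grips with 3 to 60 N. Pads are 19 mm wide; open, the fingers measure 130 mm over their backs; the gripper's body (78 mm by 193 mm) begins 47 mm behind the grasp point.
Start: joints at [87.897, 20.546, 0.682, 0, -70.136, -16.507], TCP at [0.215, 0.64, 0.227] pointing down, gripper open.
Joint ranges: [-176.03, 176.03], [-82.01, 121.73], [-58.28, 71.71], [-173.87, 95.51], [-174.79, -0.11], [-173.66, 173.66]. Speed limits (degrees/s): [136.94, 136.94, 172.46, 180, 180, 180].

## Interface

Orientations are given as [roll, pitch, yaw] about the fixed x, y, z axes, in that order (R = Rz(yaw) Ry(pitch) Rx(roll)).
In Python, from plant import r gives the robot as it stands. The module is installed in compiled form; this text tells all that it offers.
- The arm moves only by the shell command python3 -m inch 'ROWS' [FORCE]. ROWS is text: rows parted by semicolons, each of 7 numbers parted by spaces: the shift along the tool's x, y, z in m, then the turn, a rotation vector about the tool's x, y, z in rad, then the opening, from 0 (shut) to 1 (fully open). In form: tx ty tz ax ay az jaw; .... A call has 1 to 20 rows; each row shifts and turns the commanded pose from where the row before left it, along the tool's axes as they then stand; what a row does not reach is not made up. A row lasts 1/12 s, in which the tool goes at most 41.7 mm and 7.16 degrees, less where a joint would pass 70% of its speed; a pose out of reach is approached as far as the arm can. A call with a gripper value outside its range is refused whole. The fingers move at their own pace and stop on an object; FORCE is the grip in N (left out, the last holds). Time passes only in rows, so rows that do not move let the fingers close. It gives the time, the measured TCP pose, the force and the opening at its end, in the units of the state.
- r.get_state(): the state, without advancing time (a new reading comes with each control period).
- r.capture(name): name is "scene" or "top"; returns the picture (384x512x3 uint8, red, green, blue); there is no depth.
- r.camera_params(name): a dict with "vfov" (degrees; the focal length in pixels is half the picture's height over the tangent of half this angle, whatever the lens; pixels are square), "cx", "cy" (the principal point, pixels), "R" (3x3) and "t" (3): a world point X has camera coordinates R X + t. Camera axes: x right, y down, z forward; pixel columns grow to the right and rows downward; lengths in m; the calibration is good to about 2 mm. A picture is of the moment at which its call begins. camera_params takes no time and is no camera call.
- r.close_job(): hands the job in, once; it reports no verdict.
Trained networks look in the newest picture that a camera, given by its name, has taken for a name from the list of things; names that differ only in an ending like _2 or _b are one class to them, and where a whole thing is asked for, a point or a joint stands for the part that bears it (a point fixed in the world has none). Each returns a list of dicts, best first, with "p" (0 to 1); they miss things now and then, are a little off and sometimes report something else, mostly with a low value. They report only what shows in the picture. A call takes as long as a camera call. They do not tell look-alikes from the thing itself.
- r.recognise(target, camera): "xy" ([column, row] in pixels, amid what is visible of it).
The state is a dict: "time_s": time; "joints": joint angles; "qd": joint speeds; "joint_torque": joint torques, N m; "tcp_pos": TCP position; "eef_rot": TCP orientation; "contact_force": force on the tool from outside, world axes, zero at the start; "moment": the same for the moment, N m; "gripper_width": finger opening in m.
Only numpy, scipy, OpenCV 4.12 (cv2) and the standard library are available. Lean on these libraries where they do the work, as an engineer would, in place of code of your own. Each camera call takes 0.05 s, during which the arm holds its last target.

## Working session

There is one attempt and no reset: what is moved stays moved. The work goes in short steps, Python scripts to look and compute and a shell command to move; the robot and the scene stay as the last step left them, time stands still between calls to the robot, and variables do not carry over. Pictures are saved under pics/ and viewed, and the job is handed in when it is done.

```bash
mkdir -p pics; python3 - <<'E'
from plant import r
import cv2, json
s=r.get_state(); print(s)
for n in("scene","top"):
    im=r.capture(n); cv2.imwrite(f"pics/{n}0.png",im[:,:,::-1]); p=r.camera_params(n); print(n,p)
for n in("scene","top"):
    for t in("small_mid","large_mid","rack","slot_mid","chest","small"):
        print(n,t,[(d["xy"],round(d["p"],2)) for d in r.recognise(t,n)][:5])
E
```

```text
{'time_s': 0.0, 'joints': array([ 8.78962562e+01,  2.05904729e+01,  6.32717573e-01, -2.15142611e-02,
       -7.01344279e+01, -1.65077122e+01]), 'qd': array([-0.05221484, -0.1534301 ,  0.07239038, -0.07097323,  0.01333623,
       -0.04210512]), 'joint_torque': array([-1.81729833e-03, -5.82709551e+01,  2.93066347e+01,  6.99767813e+00,
        7.04115533e-03, -1.54875320e-04]), 'tcp_pos': array([0.215277  , 0.63922802, 0.22562113]), 'eef_rot': array([ 1.79905869e+02, -6.80502640e-03, -1.86187776e+01]), 'contact_force': array([0.44678722, 0.19144908, 0.38678635]), 'moment': array([-0.01968791, -0.03945844,  0.00336708]), 'gripper_width': 0.0880111631227014}
scene {'vfov': 54.49467113236097, 'cx': 255.75715765043924, 'cy': 189.80576367679794, 'R': array([[ 0.86697973,  0.49828665,  0.00752105],
       [ 0.39251504, -0.67349107, -0.62637188],
       [-0.30704739,  0.54600384, -0.7794881 ]]), 't': array([-0.44463098, -0.18141737,  1.39320826])}
top {'vfov': 54.92480797225055, 'cx': 262.94569772001574, 'cy': 194.3002320268524, 'R': array([[ 0.02728036, -0.99923019,  0.02819223],
       [-0.9
[... 152 characters left out ...]
id [([297.8, 151.4], 0.68), ([275.6, 171.3], 0.64), ([264.4, 137.3], 0.58)]
scene large_mid [([305.0, 129.5], 0.64)]
scene rack [([246.9, 112.8], 0.8), ([294.6, 158.5], 0.75)]
scene slot_mid [([222.4, 224.2], 0.85)]
scene chest [([218.3, 226.0], 0.89)]
scene small [([295.0, 147.5], 0.83), ([273.3, 171.2], 0.8), ([261.8, 137.6], 0.75)]
top small_mid [([169.5, 179.7], 0.63), ([160.8, 230.2], 0.49), ([210.0, 193.6], 0.42)]
top large_mid [([141.7, 179.6], 0.56)]
top rack [([163.4, 185.5], 0.81), ([119.9, 276.5], 0.61), ([169.1, 131.1], 0.44)]
top slot_mid [([307.5, 208.4], 0.85)]
top chest [([309.2, 213.0], 0.67)]
top small [([161.9, 234.3], 0.59), ([170.4, 180.2], 0.51), ([207.8, 192.1], 0.45)]
```

View pics/scene0.png

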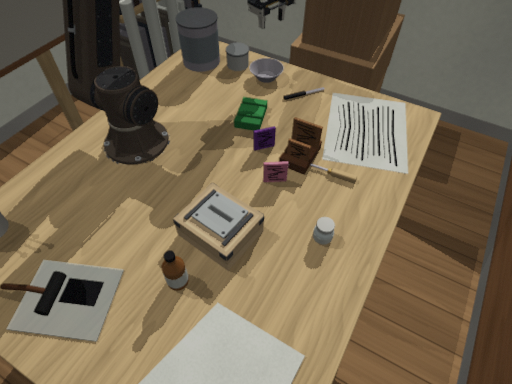

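View pics/top0.png

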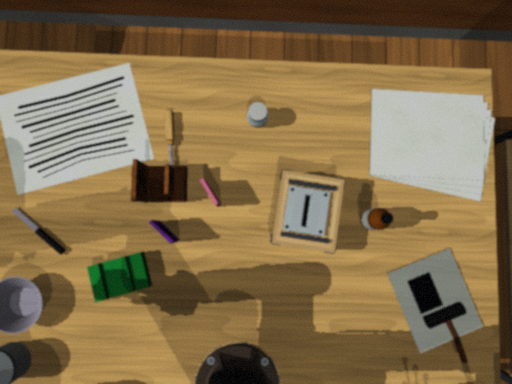

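```bash
python3 - <<'E'
import cv2
a=cv2.imread("pics/scene0.png")[80:260,150:350]
cv2.imwrite("pics/scene0z.png",cv2.resize(a,(660,594),interpolation=cv2.INTER_CUBIC))
a=cv2.imread("pics/top0.png")[110:290,110:350]
cv2.imwrite("pics/top0z.png",cv2.resize(a,(792,594),interpolation=cv2.INTER_CUBIC))
E
```

```text
(no output)
```

View pics/scene0z.png

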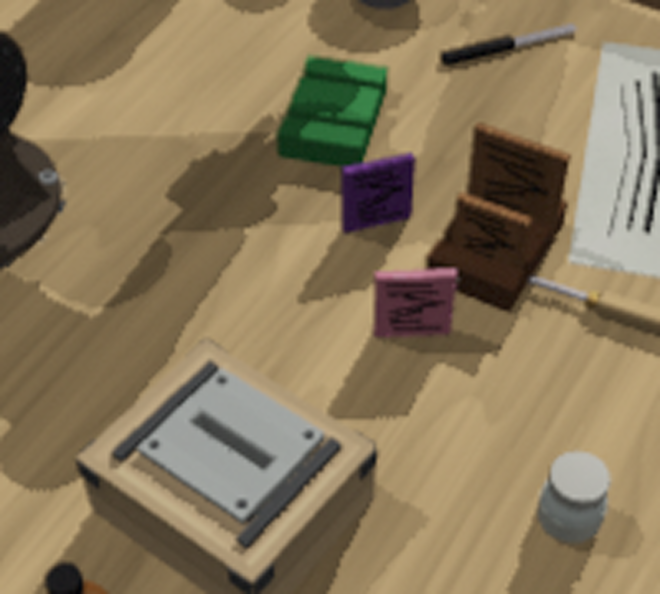

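View pics/top0z.png

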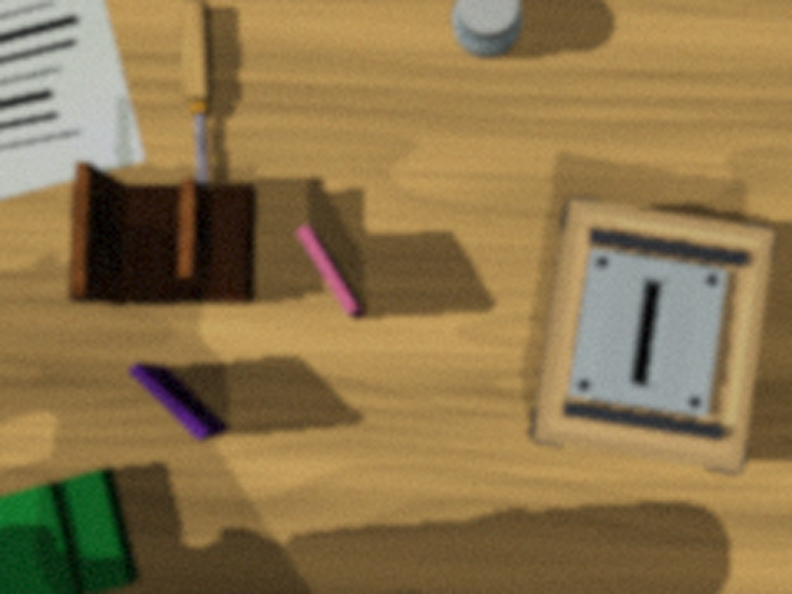

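The brown rack is at about (160,183) in top, with the small block at (167,180) and the large one at (140,180). The pink and purple boards stand loose on the table, and the green rack is a decoy. The slot is visible at about (306,210).

```bash
cat > h.py <<'E'
import numpy as np
from plant import r
def ray(cam,uv):
    p=r.camera_params(cam); f=192/np.tan(np.radians(p["vfov"]/2)); R=np.array(p["R"]);t=np.array(p["t"])
    d=R.T@np.array([(uv[0]-p["cx"])/f,(uv[1]-p["cy"])/f,1]); return -R.T@t,d
def w(cam,uv,z):
    c,d=ray(cam,uv); return c+d*(z-c[2])/d[2]
def px(cam,X):
    p=r.camera_params(cam); f=192/np.tan(np.radians(p["vfov"]/2)); c=np.array(p["R"])@X+p["t"]; return np.array([p["cx"],p["cy"]])+f*c[:2]/c[2]
E
python3 - <<'E'
from h import *
import cv2
T=lambda u,v:(u/3.3+110-.35,v/3.3+110-.35)
S=lambda u,v:(u/3.3+150-.35,v/3.3+80-.35)
def show(n,cam,pts,z):
    W=[w(cam,p,z)[:2]*1000 for p in pts]
    print(n,cam,[x.round(1).tolist() for x in W],'mean',np.mean(W,0).round(1))
    if len(W)==2:
        d=W[1]-W[0]; print('   len',np.linalg.norm(d).round(1),'ang',np.degrees(np.arctan2(d[1],d[0])).round(1))
show('block','top',[T(187,181),T(184,276)],.1)
show('block','scene',[S(460,199),S(529,220)],.1)
show('large','top',[T(82,165),T(76,297)],.13)
show('slot','top',[T(653,282),T(640,382)],.096)
show('slot','scene',[S(196,414),S(270,465)],.096)
show('plate','top',[T(589,249),T(727,268),T(709,412),T(572,398)],.096)
show('plate','scene',[S(219,367),S(325,433),S(245,519),S(140,443)],.096)
show('chest','top',[T(570,203),T(773,228),T(738,470),T(538,440)],.086)
# subpixel: slot dark mask in top
im=cv2.cvtColor(cv2.imread('pics/top0.png'),cv2.COLOR_BGR2GRAY).astype(float)
c=im[190:232,290:322]; print(c[::2].astype(int)[:, ::1])
E
```

```text
block top [[602.9, 202.7], [526.3, 201.2]] mean [564.6 202. ]
   len 76.6 ang -178.9
block scene [[529.0, 196.1], [602.9, 204.0]] mean [566.  200.1]
   len 74.3 ang 6.1
large top [[607.9, 277.2], [505.0, 275.8]] mean [556.5 276.5]
   len 102.9 ang -179.2
slot top [[533.1, -174.6], [452.2, -165.5]] mean [ 492.6 -170. ]
   len 81.4 ang 173.5
slot scene [[448.4, -163.8], [534.2, -176.9]] mean [ 491.3 -170.3]
   len 86.7 ang -8.7
plate top [[558.3, -122.2], [546.2, -234.7], [429.7, -221.4], [437.9, -111.1]] mean [ 493.  -172.3]
plate scene [[436.4, -109.1], [557.9, -124.0], [545.1, -233.1], [424.1, -214.2]] mean [ 490.9 -170.1]
chest top [[597.0, -106.7], [581.5, -274.4], [383.6, -247.4], [403.4, -85.2]] mean [ 491.4 -178.5]
[[130 115 101 109 139 155 159 156 159 155 157 156 159 156 155 157 159 162
  158 162 156 160 160 149 145 148 145 143 145 136 135 127]
 [159 154 154 158 160 160 160 156 154 158 158 158 161 155 158 156 156 157
  155 161 159 162 157 157 157 151 157 159 157 155 157 155]
 [161 159 160 158 164 157 157 160 158 158 158 158 154 155 148 128 120 120
  127 137 144 143 147 155 156
[... 1724 characters left out ...]
8 157 154 159 156 159 161 158 162]
 [162 158 159 158 162 158 161 160 158 157 148 108  60  21  10  50 100 145
  163 158 160 157 158 162 159 155 159 158 158 160 164 161]
 [160 157 162 154 162 158 155 160 155 157 140  99  52  19  26  56 112 153
  163 162 158 157 156 154 158 161 158 159 157 162 159 161]
 [154 160 155 163 160 160 157 159 159 157 155 133 114  97  84  94 124 146
  150 155 157 159 159 159 154 159 158 158 162 162 163 162]
 [159 160 163 161 163 160 158 160 159 161 161 156 161 157 159 151 156 155
  155 158 162 155 159 159 158 156 160 162 162 158 159 160]
 [140 144 147 153 153 156 154 156 157 159 161 158 159 160 163 162 159 159
  160 157 160 158 157 159 160 159 160 156 147 125 113 118]]
```

```bash
python3 - <<'E'
from h import *
import cv2
from scipy.optimize import least_squares
print('campos',[(-np.array(r.camera_params(c)["R"]).T@r.camera_params(c)["t"]).round(3) for c in("top","scene")])
def fit(cam,ch,box,z,L,p0,bright):
    im=cv2.imread(f'pics/{cam}0.png'); g=(im[:,:,2] if ch=='r' else cv2.cvtColor(im,cv2.COLOR_BGR2GRAY)).astype(float)
    u0,u1,v0,v1=box
    U,V=np.meshgrid(np.arange(u0,u1),np.arange(v0,v1)); 
    P=np.array([w(cam,(u,v),z)[:2]*1000 for u,v in zip(U.ravel(),V.ravel())]); G=g[v0:v1,u0:u1].ravel()
    sg=lambda x:1/(1+np.exp(-np.clip(x,-50,50)))
    def mod(q):
        x,y,a,b,W,s=q; c,sn=np.cos(a),np.sin(a); dx=P[:,0]-x;dy=P[:,1]-y
        X=c*dx+sn*dy;Y=-sn*dx+c*dy
        return sg((L/2-abs(X))/s)*sg((W/2-abs(Y))/s)
    def res(q):
        m=mod(q); A=np.c_[m,np.ones_like(m)]; k=np.linalg.lstsq(A,G,rcond=None)[0]; return A@k-G
    def rs(q): return res([q[0],q[1],q[2],0,q[3],q[4]])
    o=least_squares(rs,p0,loss='soft_l1',f_scale=10); q=o.x; print(cam,'xy',q[:2].round(1),'yaw',np.degrees(q[2]).round(2),'W',q[3].round(1),'s',q[4].round(2),'rms',np.sqrt(np.mean(rs(q)**2)).round(1))
for L in(84,88): fit('top','g',(294,319,191,230),.096,L,[492,-170,-.12,12,1.5],0)
for L in(84,88): fit('scene','g',(203,238,198,228),.096,L,[492,-170,-.12,12,1.5],0)
fit('top','r',(158,176,160,196),.1,80,[565,201,.03,10,1.5],1)
fit('scene','r',(285,314,134,152),.1,80,[565,201,.05,10,1.5],1)
T=lambda u,v:(u/3.3+110-.35,v/3.3+110-.35)
a,b,c=[w('top',T(*p),.035)[:2]*1000 for p in((255,183),(252,299),(72,299))]
print(a,b,c,np.degrees(np.arctan2(*(a-b)[::-1])))
a,b=[w('top',T(*p),.13)[:2]*1000 for p in((88,165),(84,297))]; print(a,b,np.degrees(np.arctan2(*(a-b)[::-1])))
im=cv2.imread('pics/top0.png'); cv2.imwrite('pics/rackz.png',cv2.resize(im[155:205,120:200],(800,500),interpolation=cv2.INTER_CUBIC))
im=cv2.imread('pics/scene0.png'); cv2.imwrite('pics/rackz2.png',cv2.resize(im[112:177,270:334],(590,600),interpolation=cv2.INTER_CUBIC))
E
```

```text
campos [array([ 0.442, -0.03 ,  1.075]), array([ 0.884, -0.661,  0.976])]
top xy [ 492.5 -169.3] yaw -7.2 W 10.9 s 1.77 rms 3.5
top xy [ 492.7 -169.4] yaw -7.21 W 10.8 s 1.81 rms 5.6Traceback (most recent call last):
  File "<stdin>", line 20, in <module>
  File "<stdin>", line 9, in fit
  File "h.py", line 7, in w
    c,d=ray(cam,uv); return c+d*(z-c[2])/d[2]
        ~~~^^^^^^^^
  File "h.py", line 4, in ray
    p=r.camera_params(cam); f=192/np.tan(np.radians(p["vfov"]/2)); R=np.array(p["R"]);t=np.array(p["t"])
ValueError: time passes only in moves, steps and waits
```

```bash
cat > h.py <<'E'
import numpy as np
from plant import r
CP={c:r.camera_params(c) for c in("scene","top")}
def ray(cam,uv):
    p=CP[cam]; f=192/np.tan(np.radians(p["vfov"]/2)); R=np.array(p["R"]);t=np.array(p["t"])
    d=R.T@np.array([(uv[0]-p["cx"])/f,(uv[1]-p["cy"])/f,1]); return -R.T@t,d
def w(cam,uv,z):
    c,d=ray(cam,uv); return c+d*(z-c[2])/d[2]
def px(cam,X):
    p=CP[cam]; f=192/np.tan(np.radians(p["vfov"]/2)); c=np.array(p["R"])@X+p["t"]; return np.array([p["cx"],p["cy"]])+f*c[:2]/c[2]
E
python3 - <<'E'
from h import *
import cv2
im=cv2.imread('pics/top0.png'); cv2.imwrite('pics/rackz.png',cv2.resize(im[155:205,120:200],(800,500),interpolation=cv2.INTER_CUBIC))
im=cv2.imread('pics/scene0.png'); cv2.imwrite('pics/rackz2.png',cv2.resize(im[112:177,270:334],(590,600),interpolation=cv2.INTER_CUBIC))
from scipy.optimize import least_squares
def fit(cam,ch,box,z,L,p0):
    im=cv2.imread(f'pics/{cam}0.png'); g=(im[:,:,2] if ch=='r' else cv2.cvtColor(im,cv2.COLOR_BGR2GRAY)).astype(float)
    u0,u1,v0,v1=box
    U,V=np.meshgrid(np.arange(u0,u1),np.arange(v0,v1)); 
    P=np.array([w(cam,(u,v),z)[:2]*1000 for u,v in zip(U.ravel(),V.ravel())]); G=g[v0:v1,u0:u1].ravel()
    sg=lambda x:1/(1+np.exp(-np.clip(x,-50,50)))
    def res(q):
        x,y,a,W,s=q; c,sn=np.cos(a),np.sin(a); dx=P[:,0]-x;dy=P[:,1]-y
        X=c*dx+sn*dy;Y=-sn*dx+c*dy
        m=sg((L/2-abs(X))/s)*sg((W/2-abs(Y))/s)
        A=np.c_[m,np.ones_like(m)]; k=np.linalg.lstsq(A,G,rcond=None)[0]; return A@k-G
    q=least_squares(res,p0,loss='soft_l1',f_scale=10).x; print(cam,'xy',q[:2].round(1),'yaw',np.degrees(q[2]).round(2),'W',q[3].round(1),'s',q[4].round(2),'rms',np.sqrt(np.mean(res(q)**2)).round(1))
fit('scene','g',(203,238,198,228),.096,84,[492,-170,-.12,12,1.5])
fit('top','r',(158,176,160,196),.1,80,[565,201,.03,10,1.5])
fit('scene','r',(285,314,134,152),.1,80,[565,201,.05,10,1.5])
T=lambda u,v:(u/3.3+110-.35,v/3.3+110-.35)
a,b,c=[w('top',T(*p),.035)[:2]*1000 for p in((255,183),(252,299),(72,299))]
print(a,b,c,np.degrees(np.arctan2(*(a-b)[::-1])))
a,b=[w('top',T(*p),.13)[:2]*1000 for p in((88,165),(84,297))]; print(a,b,np.degrees(np.arctan2(*(a-b)[::-1])))
E
```

```text
scene xy [ 491.3 -171.3] yaw -7.1 W 15.0 s 1.26 rms 17.5
top xy [575.6 202.3] yaw 2.28 W 11.4 s 1.2 rms 34.7
scene xy [550.5 202. ] yaw -0.15 W 12.3 s 1.91 rms 33.0
[613.74274526 160.31095566] [514.00555679 158.28528409] [509.55121715 309.81054112] 1.1635226427243996
[608.07193475 272.57583117] [505.22024913 269.66900715] 1.6188789174722478
```

View pics/rackz.png

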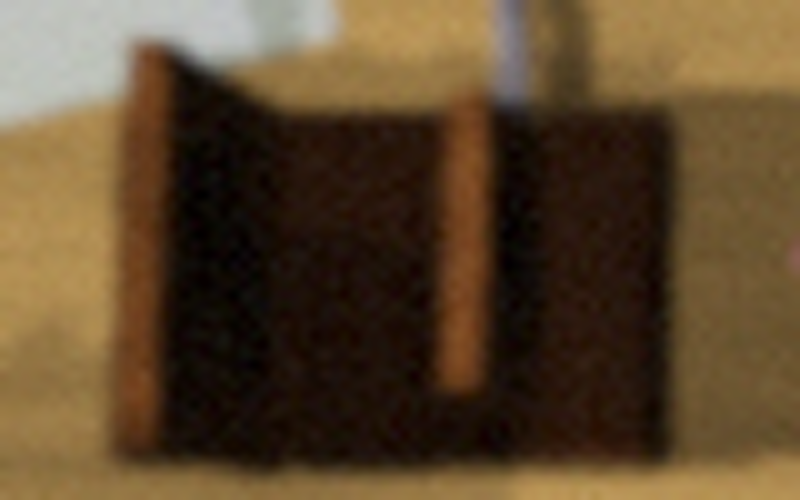

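View pics/rackz2.png

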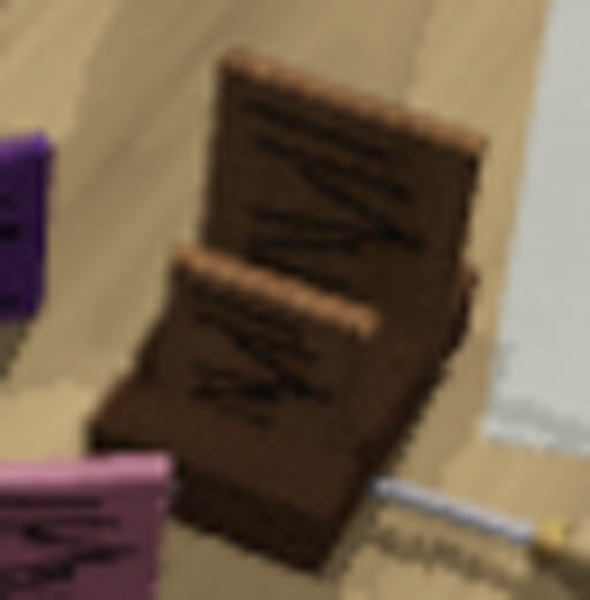

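```bash
python3 - <<'E'
from h import *
T=lambda u,v:(u/10+120-.45,v/10+155-.45)
k=590/64; S=lambda u,v:(u/k+270-.45,v/k+112-.45)
o=lambda n,cam,pts,z:print(n,[(w(cam,p,z)[:2]*1000).round(1).tolist() for p in pts])
o('topface ends L/R','top',[T(450,95),T(493,95),T(440,390),T(488,390)],.1)
o('topedge front','scene',[S(178,262),S(370,330)],.1)
o('topedge back','scene',[S(187,245),S(380,318)],.1)
o('rack R edge','top',[T(670,115),T(665,458)],.035)
o('rack front top edge','scene',[S(92,425),S(330,505)],.035)
o('large','top',[T(152,45),T(140,452)],.13)
o('large','scene',[S(226,60),S(483,145)],.13)
c=px('top',np.array([.565,.2,.1]));print(c)
E
```

```text
topface ends L/R [[604.0, 207.4], [604.3, 196.1], [525.5, 206.0], [525.8, 193.5]]
topedge front [[528.5, 195.7], [604.2, 199.2]]
topedge back [[527.3, 205.4], [604.7, 206.6]]
rack R edge [[611.0, 161.2], [513.7, 158.2]]
rack front top edge [[513.9, 163.7], [609.0, 172.0]]
large [[609.5, 276.6], [504.9, 273.6]]
large [[507.4, 272.6], [609.4, 277.7]]
[166.62621146 178.7168349 ]
```

```bash
python3 -m inch '0 0 0 0 0 -0.0885 0.5;0 0 0 0 0 -0.0885 0.5;0 0 0 0 0 -0.0885 0.5;0 0 0 0 0 -0.0885 0.5;0.01 0.013 0 0 0 0 0.5;0.02 0.027 0 0 0 0 0.5;0.025 0.033 0 0 0 0 0.5;0.025 0.033 0 0 0 0 0.5;0.025 0.033 0 0 0 0 0.5;0.025 0.033 0 0 0 0 0.5;0.025 0.033 0 0 0 0 0.5;0.025 0.033 0 0 0 0 0.5;0.025 0.033 0 0 0 0 0.5;0.025 0.033 0 0 0 0 0.5;0.025 0.034 0 0 0 0 0.5;0.025 0.033 0 0 0 0 0.5;0.025 0.033 0 0 0 0 0.5;0.02 0.028 0 0 0 0 0.5;0.01 0.014 0 0 0 0 0.5;0.002 0.011 0 0 0 0 0.5' 30
```

```text
time_s: 2.37
tcp_pos: [0.5667, 0.1906, 0.2263]
eef_rot: [180.0, 0.0, 1.5]
contact_force: [-1.0, 1.4, 0.1]
gripper_width: 0.0433
```

```bash
python3 -m inch '-0.002 -0.01 0.01 0 0 0 0.5;0 0 0.02 0 0 0 0.5;0 0 0.02 0 0 0 0.5;0 0 0.02 0 0 0 0.5;0 0 0.02 0 0 0 0.5;0 0 0.02 0 0 0 0.5;0 0 0 0 0 0 0.5;0 0 0 0 0 0 0.5;0 0 0 0 0 0 0.5'; python3 - <<'E'
from plant import r
import cv2
a=r.capture("scene")[:,:,::-1]; cv2.imwrite("pics/s1.png",cv2.resize(a[60:210,230:380],(600,600),interpolation=cv2.INTER_CUBIC))
E
```

```text
time_s: 3.12
tcp_pos: [0.5634, 0.2037, 0.1178]
eef_rot: [-180.0, -0.1, 1.7]
contact_force: [0.1, -0.5, 1.0]
gripper_width: 0.0439
```

View pics/s1.png

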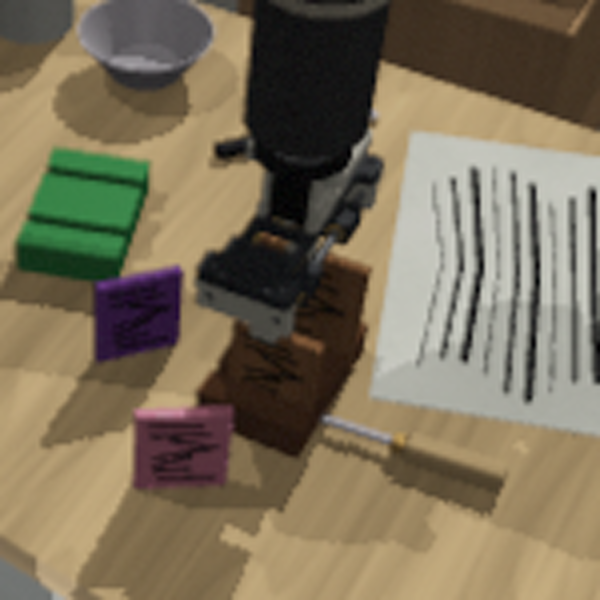

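The open jaws straddle the small block at about (275,330) in the crop. I'll descend and grip.

```bash
python3 -m inch '0.001 0.002 0.007 0 0 0 0.5;0 0 0.01 0 0 0 0.5;0 0 0.01 0 0 0 0.5;0 0 0.01 0 0 0 0.5;0 0 0.01 0 0 0 0.5;0 0 0 0 0 0 0.5;0 0 0 0 0 0 0.3;0 0 0 0 0 0 0.2;0 0 0 0 0 0 0.12;0 0 0 0 0 0 0.05;0 0 0 0 0 0 0;0 0 0 0 0 0 0;0 0 0 0 0 0 0;0 0 0 0 0 0 0' 30
```

```text
time_s: 4.33
tcp_pos: [0.5642, 0.2013, 0.0699]
eef_rot: [-180.0, -0.0, 1.7]
contact_force: [-0.6, -0.2, 2.1]
gripper_width: 0.0098
```

```bash
python3 -m inch '0 0 -0.005 0 0 0 0;0 0 -0.01 0 0 0 0;0 0 -0.015 0 0 0 0;0 0 -0.02 0 0 0 0;0 0 -0.02 0 0 0 0;0 0 -0.02 0 0 0 0;0 0 -0.02 0 0 0 0;0 0 -0.015 0 0 0 0;0 0 -0.005 0 0 0 0;0 0 0 0 0 0 0;0 0 0 0 0 0 0'; python3 - <<'E'
from plant import r
import cv2
a=r.capture("scene")[:,:,::-1]; cv2.imwrite("pics/s2.png",cv2.resize(a[40:210,230:380],(530,600),interpolation=cv2.INTER_CUBIC))
E
```

```text
time_s: 5.25
tcp_pos: [0.5637, 0.201, 0.1993]
eef_rot: [-180.0, 0.0, 1.7]
contact_force: [1.0, 1.2, -0.9]
gripper_width: 0.0102
```

View pics/s2.png

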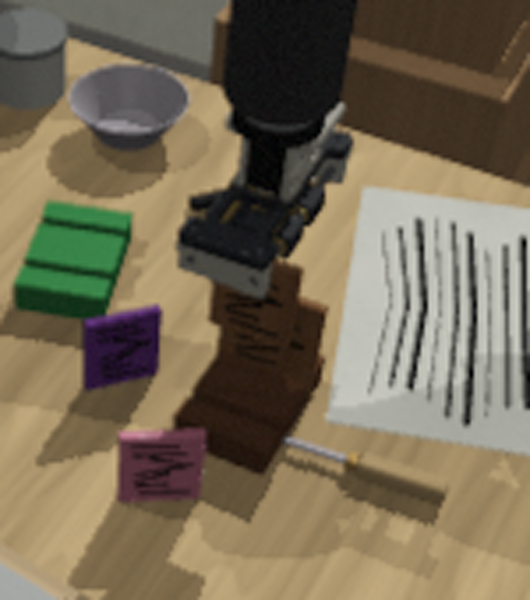

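```bash
python3 -m inch '0 0.01 0 0 0 0 0;-0.006 0.02 0 0 0 0 0;-0.006 0.03 0 0 0 0 0;-0.006 0.03 0 0 0 0 0;-0.006 0.03 0 0 0 0 0;-0.006 0.03 0 0 0 0 0;-0.006 0.03 0 0 0 0 0;-0.006 0.03 0 0 0 0 0;-0.006 0.03 0 0 0 0 0;-0.006 0.03 0 0 0 0 0;-0.006 0.03 0 0 0 0 0;-0.006 0.03 0 0 0 0 0;-0.006 0.024 0 0 0 0 0;-0.006 0.01 0 0 0 0 0;-0.005 0.005 0 0 0 0 0;0 0 0 0 0 0.05 0;0 0 0 0 0 0.055 0;0 0 0 0 0 0.05 0;0 0 0 0 0 0 0;0 0 0 0 0 0 0'; python3 - <<'E'
from plant import r
import cv2
for n,(u,v) in dict(scene=(220,190),top=(306,200)).items():
    a=r.capture(n)[:,:,::-1]; cv2.imwrite(f"pics/{n}3.png",a); cv2.imwrite(f"pics/{n}3z.png",cv2.resize(a[v-75:v+75,u-75:u+75],(600,600),interpolation=cv2.INTER_CUBIC))
print(r.get_state()["contact_force"])
E
```

```text
time_s: 6.97
tcp_pos: [0.4914, -0.1698, 0.1993]
eef_rot: [-180.0, 0.0, -7.1]
contact_force: [0.9, -0.1, -0.8]
gripper_width: 0.0097
[ 0.29166774 -1.03718399 -0.47388969]
```

View pics/scene3z.png

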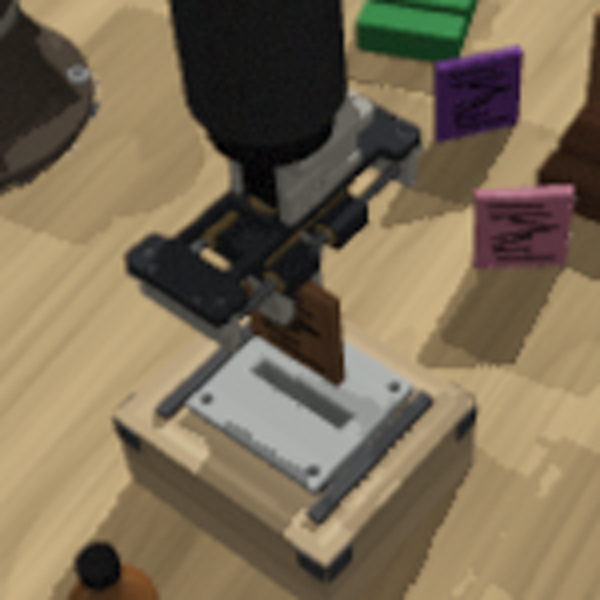

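View pics/top3z.png

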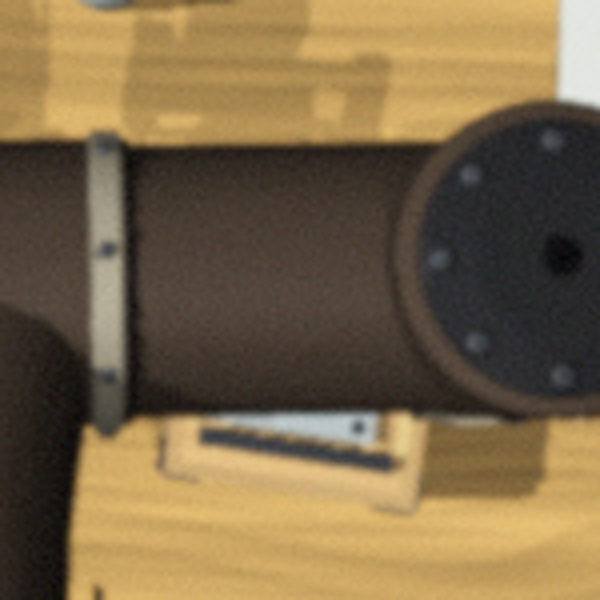

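```bash
python3 -m inch '0.001 0 0.008 0 0 0 0;0 0 0.01 0 0 0 0;0 0 0.01 0 0 0 0;0 0 0.007 0 0 0 0;0 0 0 0 0 0 0;0 0 0 0 0 0 0;0 0 0 0 0 0 0'; python3 - <<'E'
from plant import r
import cv2
a=r.capture("scene")[:,:,::-1]; cv2.imwrite("pics/s4.png",a); cv2.imwrite("pics/s4z.png",cv2.resize(a[170:250,170:270],(750,600),interpolation=cv2.INTER_CUBIC))
print(r.get_state()["contact_force"])
E
```

```text
time_s: 7.65
tcp_pos: [0.493, -0.1704, 0.1646]
eef_rot: [180.0, 0.0, -7.2]
contact_force: [0.4, 0.9, -0.9]
gripper_width: 0.0099
[-0.68040713  0.16740938 -0.52577191]
```

View pics/s4z.png

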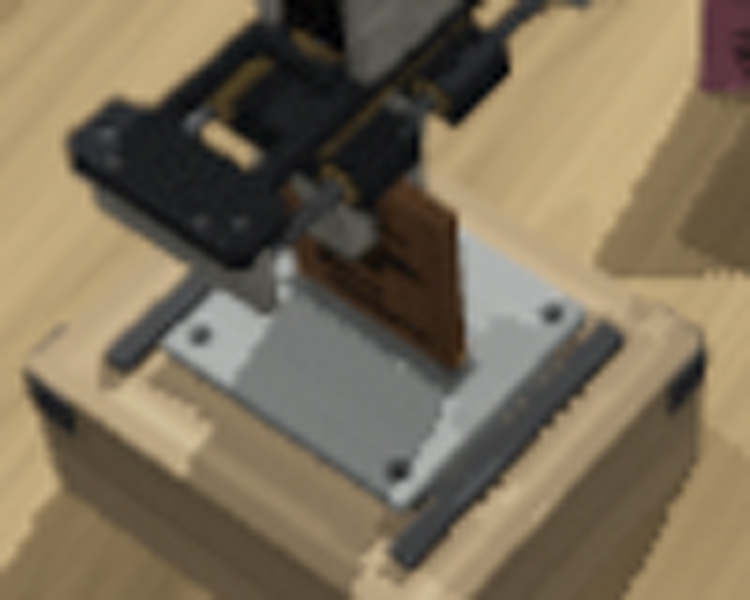

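```bash
python3 -m inch '0 0 0.004 0 0 0 0;0 0 0.003 0 0 0 0;0 0 0.002 0 0 0 0;0 0 0.001 0 0 0 0;0 0 0 0 0 0 0;0 0 0 0 0 0 0'; python3 -m inch '0 0 0.002 0 0 0 0;0 0 0 0 0 0 0'
```

```text
time_s: 8.2
tcp_pos: [0.4929, -0.1703, 0.1545]
eef_rot: [180.0, 0.0, -7.2]
contact_force: [0.8, -0.3, -1.1]
gripper_width: 0.01
time_s: 8.37
tcp_pos: [0.4927, -0.1702, 0.1523]
eef_rot: [-180.0, 0.0, -7.2]
contact_force: [-0.7, -0.1, -0.8]
gripper_width: 0.0099
```

No contact, with the block bottom about 4 mm below the plate top, so it looks to be entering. Continuing in small steps.

```bash
python3 -m inch '0 0 0.002 0 0 0 0;0 0 0.001 0 0 0 0;0 0 0 0 0 0 0';python3 -m inch '0 0 0.002 0 0 0 0;0 0 0.001 0 0 0 0;0 0 0 0 0 0 0'; python3 -m inch '0 0 0.002 0 0 0 0;0 0 0.002 0 0 0 0;0 0 0 0 0 0 0'; python3 -c "
from plant import r
for i in range(1): s=r.get_state();print(s['contact_force'],s['moment'])"
```

```text
time_s: 8.62
tcp_pos: [0.4927, -0.1703, 0.1493]
eef_rot: [180.0, 0.0, -7.2]
contact_force: [0.3, -0.3, -0.7]
gripper_width: 0.0096
time_s: 8.87
tcp_pos: [0.4927, -0.1703, 0.1463]
eef_rot: [180.0, 0.0, -7.2]
contact_force: [0.5, -1.2, -0.3]
gripper_width: 0.0101
time_s: 9.12
tcp_pos: [0.4926, -0.1702, 0.1421]
eef_rot: [-180.0, 0.0, -7.2]
contact_force: [0.7, 0.6, -0.2]
gripper_width: 0.0099
[ 0.71787625  0.57512276 -0.23980839] [-0.06401116  0.03025383 -0.00083164]
```

```bash
python3 -m inch '0 0 0.003 0 0 0 0;0 0 0.003 0 0 0 0;0 0 0.003 0 0 0 0;0 0 0.003 0 0 0 0;0 0 0 0 0 0 0';python3 -m inch '0 0 0.003 0 0 0 0;0 0 0.003 0 0 0 0;0 0 0.003 0 0 0 0;0 0 0.002 0 0 0 0;0 0 0 0 0 0 0'; python3 -m inch '0 0 0.002 0 0 0 0;0 0 0.002 0 0 0 0;0 0 0 0 0 0 0'
```

```text
time_s: 9.53
tcp_pos: [0.4924, -0.1702, 0.1297]
eef_rot: [180.0, 0.1, -7.2]
contact_force: [-0.8, 0.2, -0.1]
gripper_width: 0.0096
time_s: 9.95
tcp_pos: [0.4929, -0.1706, 0.1194]
eef_rot: [180.0, 0.0, -7.2]
contact_force: [-0.3, -2.3, -0.5]
gripper_width: 0.0096
time_s: 10.2
tcp_pos: [0.4931, -0.1703, 0.1154]
eef_rot: [180.0, -0.0, -7.2]
contact_force: [1.2, -2.3, -1.3]
gripper_width: 0.0099
```

```bash
python3 -m inch '0 0.0005 0.002 0 0 0 0;0 0.0005 0.002 0 0 0 0;0 0 0 0 0 0 0'; python3 -m inch '0 0 0.002 0 0 0 0;0 0 0.002 0 0 0 0;0 0 0 0 0 0 0'; python3 -m inch '0 0 0.002 0 0 0 0;0 0 0.002 0 0 0 0;0 0 0 0 0 0 0'
```

```text
time_s: 10.45
tcp_pos: [0.4928, -0.1711, 0.1112]
eef_rot: [-180.0, -0.0, -7.2]
contact_force: [2.1, -0.7, -1.7]
gripper_width: 0.0098
time_s: 10.7
tcp_pos: [0.4927, -0.1711, 0.1071]
eef_rot: [-180.0, 0.0, -7.2]
contact_force: [1.3, -0.8, -1.7]
gripper_width: 0.0101
time_s: 10.95
tcp_pos: [0.4926, -0.1712, 0.1031]
eef_rot: [-180.0, 0.0, -7.2]
contact_force: [2.1, 0.1, -1.7]
gripper_width: 0.0101
```

```bash
python3 - <<'E'
from plant import r
import cv2
a=r.capture("scene")[:,:,::-1]; cv2.imwrite("pics/s5.png",a); cv2.imwrite("pics/s5z.png",cv2.resize(a[170:250,170:270],(750,600),interpolation=cv2.INTER_CUBIC))
E
```

```text
(no output)
```

View pics/s5z.png

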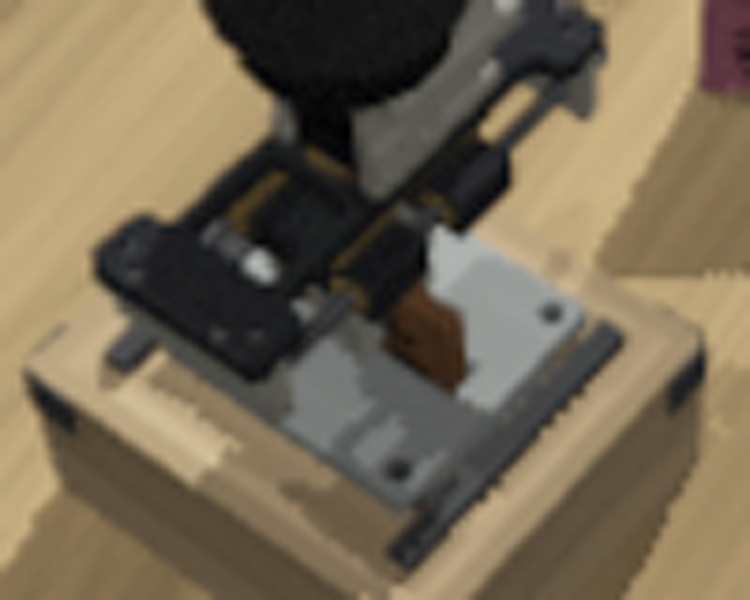

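```bash
python3 -m inch '0 0 0 0 0 0 0.15;0 0 0 0 0 0 0.3;0 0 0 0 0 0 0.3;0 0 0 0 0 0 0.3;0 0 -0.005 0 0 0 0.3;0 0 -0.01 0 0 0 0.3;0 0 -0.01 0 0 0 0.3;0 0 -0.01 0 0 0 0.3;0 0 -0.005 0 0 0 0.3;0 0 0 0 0 0 0.3;0 0 0 0 0 0 0;0 0 0 0 0 0 0;0 0 0 0 0 0 0;0 0 0 0 0 0 0;0 0 0 0 0 0 0;0 0 0 0 0 0 0' 10;  python3 - <<'E'
from plant import r
import cv2
a=r.capture("scene")[:,:,::-1]; cv2.imwrite("pics/s6.png",a); cv2.imwrite("pics/s6z.png",cv2.resize(a[170:250,170:270],(750,600),interpolation=cv2.INTER_CUBIC))
E
```

```text
time_s: 12.33
tcp_pos: [0.4926, -0.1713, 0.1433]
eef_rot: [180.0, 0.0, -7.2]
contact_force: [0.0, 0.4, -0.7]
gripper_width: 0.0004
```

View pics/s6z.png

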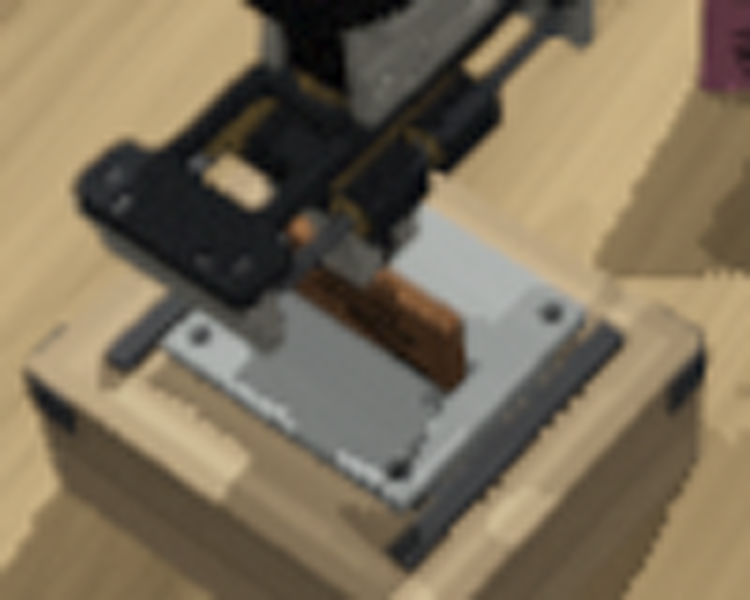

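```bash
python3 -m inch '0 0 0.004 0 0 0 0;0 0 0.003 0 0 0 0;0 0 0.002 0 0 0 0;0 0 0.002 0 0 0 0;0 0 0 0 0 0 0'; python3 -m inch '0 0 0.002 0 0 0 0;0 0 0.002 0 0 0 0;0 0 0.002 0 0 0 0;0 0 0 0 0 0 0';python3 -m inch '0 0 0.002 0 0 0 0;0 0 0.002 0 0 0 0;0 0 0.002 0 0 0 0;0 0 0 0 0 0 0';python3 -m inch '0 0 0.002 0 0 0 0;0 0 0.002 0 0 0 0;0 0 0.002 0 0 0 0;0 0 0 0 0 0 0'
```

```text
time_s: 12.8
tcp_pos: [0.4926, -0.1713, 0.1321]
eef_rot: [180.0, 0.0, -7.2]
contact_force: [-0.8, 0.0, 0.1]
gripper_width: 0.0004
time_s: 13.13
tcp_pos: [0.4926, -0.1713, 0.1262]
eef_rot: [-180.0, 0.0, -7.2]
contact_force: [-0.8, -0.2, 0.4]
gripper_width: 0.0006
time_s: 13.47
tcp_pos: [0.4925, -0.1712, 0.1201]
eef_rot: [-180.0, 0.0, -7.2]
contact_force: [-0.3, -0.2, -0.0]
gripper_width: 0.0003
time_s: 13.8
tcp_pos: [0.4926, -0.1712, 0.1141]
eef_rot: [-180.0, 0.0, -7.2]
contact_force: [-0.1, 0.1, -0.2]
gripper_width: 0.0003
```

```bash
python3 - <<'E'
from plant import r
import cv2
a=r.capture("scene")[:,:,::-1]; cv2.imwrite("pics/s7z.png",cv2.resize(a[170:250,170:270],(750,600),interpolation=cv2.INTER_CUBIC))
E
```

```text
(no output)
```

View pics/s7z.png

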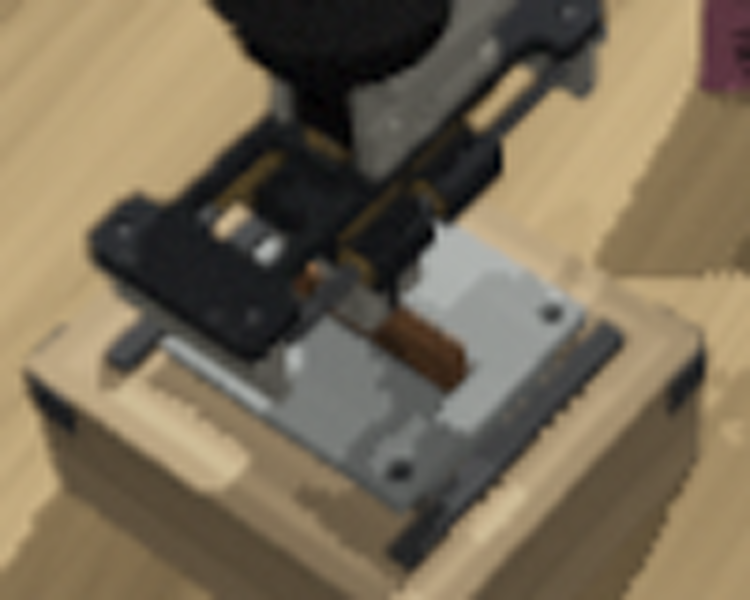

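The block is going down with the fingers. I'll continue gently to the pad.

```bash
python3 -m inch '0 0 0.002 0 0 0 0;0 0 0.002 0 0 0 0;0 0 0.002 0 0 0 0'; python3 -m inch '0 0 0.002 0 0 0 0;0 0 0.001 0 0 0 0;0 0 0.001 0 0 0 0';python3 -m inch '0 0 0.001 0 0 0 0;0 0 0.001 0 0 0 0;0 0 0.001 0 0 0 0';python3 -m inch '0 0 0.001 0 0 0 0;0 0 0 0 0 0 0';
```

```text
time_s: 14.1
tcp_pos: [0.4927, -0.1713, 0.1085]
eef_rot: [180.0, -0.0, -7.2]
contact_force: [-0.0, 0.1, 3.0]
gripper_width: 0.0007
time_s: 14.35
tcp_pos: [0.4927, -0.1713, 0.1044]
eef_rot: [180.0, 0.0, -7.2]
contact_force: [-0.2, 0.7, 2.5]
gripper_width: 0.0006
time_s: 14.6
tcp_pos: [0.4927, -0.1713, 0.1015]
eef_rot: [-180.0, 0.0, -7.2]
contact_force: [-1.7, 0.1, 2.6]
gripper_width: 0.0004
time_s: 14.77
tcp_pos: [0.4927, -0.1713, 0.1004]
eef_rot: [-180.0, 0.0, -7.2]
contact_force: [-1.2, -0.0, 0.3]
gripper_width: 0.0003
```

```bash
python3 -m inch '0 0 0.0007 0 0 0 0;0 0 0 0 0 0 0'; python3 -m inch '0 0 0.0007 0 0 0 0;0 0 0 0 0 0 0'
```

```text
time_s: 14.93
tcp_pos: [0.4927, -0.1713, 0.1]
eef_rot: [180.0, 0.0, -7.2]
contact_force: [-1.9, 0.5, 4.0]
gripper_width: 0.0003
time_s: 15.1
tcp_pos: [0.4927, -0.1714, 0.0995]
eef_rot: [180.0, -0.0, -7.2]
contact_force: [-2.2, 1.4, 6.0]
gripper_width: 0.0004
```

```bash
python3 - <<'E'
from plant import r
import cv2
a=r.capture("scene")[:,:,::-1]; cv2.imwrite("pics/s8z.png",cv2.resize(a[170:250,170:270],(750,600),interpolation=cv2.INTER_CUBIC)); s=r.get_state(); print(s['tcp_pos'],s['contact_force'])
E
```

```text
[ 0.4926933  -0.17135527  0.09954833] [-2.48711149  1.57983878  6.1493699 ]
```

View pics/s8z.png

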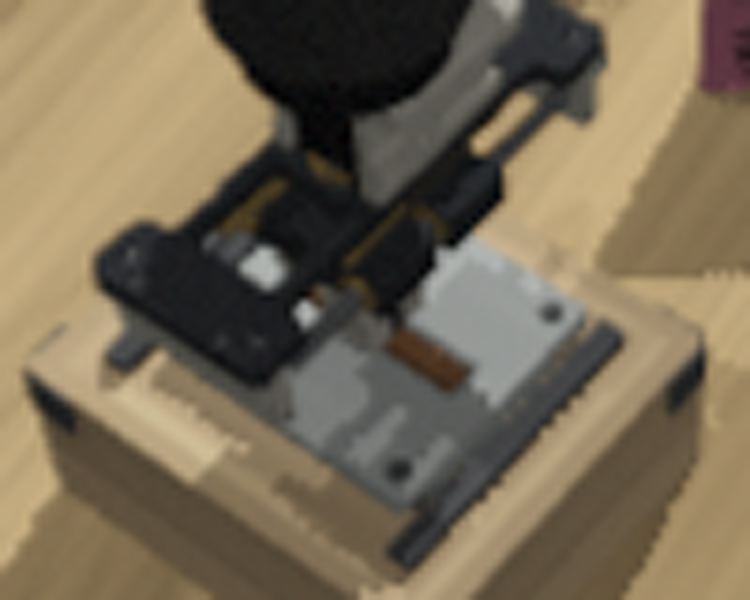

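```bash
python3 -m inch '0 0 0.0006 0 0 0 0;0 0 0 0 0 0 0;0 0 0 0 0 0 0'; python3 -m inch '0 0 -0.005 0 0 0 0;0 0 -0.015 0 0 0 0;0 0 -0.03 0 0 0 0;0 0 -0.03 0 0 0 0;0 0 -0.03 0 0 0 0;0 -0.03 -0.02 0 0 0 0;0 -0.04 0 0 0 0 0;0 -0.04 0 0 0 0 0;0 -0.04 0 0 0 0 0;0 -0.04 0 0 0 0 0;0 -0.03 0 0 0 0 0;0 -0.01 0 0 0 0 0;0 0 0 0 0 0 0'; python3 - <<'E'
from plant import r
import cv2
for n,(u,v) in dict(scene=(220,210),top=(306,210)).items():
    a=r.capture(n)[:,:,::-1]; cv2.imwrite(f"pics/{n}9.png",a); cv2.imwrite(f"pics/{n}9z.png",cv2.resize(a[v-40:v+40,u-50:u+50],(750,600),interpolation=cv2.INTER_CUBIC))
E
```

```text
time_s: 15.4
tcp_pos: [0.4927, -0.1714, 0.0992]
eef_rot: [180.0, -0.0, -7.2]
contact_force: [-3.6, 0.6, 9.7]
gripper_width: 0.0006
time_s: 16.48
tcp_pos: [0.5219, 0.0594, 0.2284]
eef_rot: [-180.0, 0.0, -7.0]
contact_force: [-0.2, 0.9, 0.8]
gripper_width: 0.0005
```

View pics/scene9z.png

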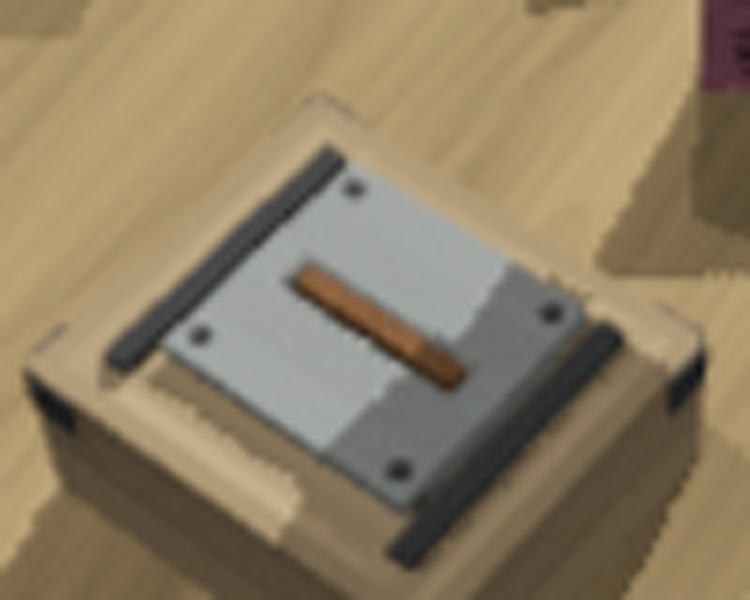

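View pics/top9z.png

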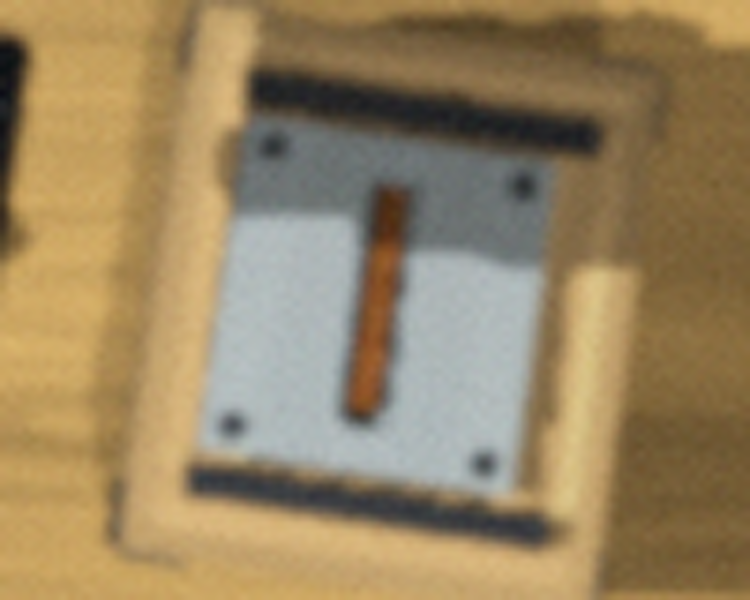

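View pics/scene9.png

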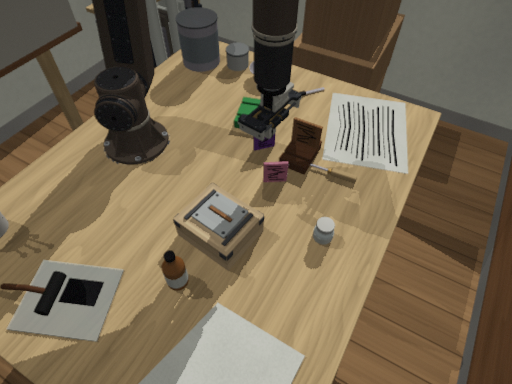

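The block stands in the slot, top edge at about (220,213) in scene, with a thin even rim. The bystanders are where they were. Handing in.

```bash
python3 -m inch '0 0 0 0 0 0 0;0 0 0 0 0 0 0'; python3 -c "
from plant import r
r.close_job()"
```

```text
time_s: 16.75
tcp_pos: [0.5214, 0.0559, 0.2286]
eef_rot: [180.0, 0.0, -7.3]
contact_force: [-0.2, 0.3, 0.6]
gripper_width: 0.0003
the job is handed in; nothing more can be done
```

The small printing block is in the chest, standing on the bottom with only a thin rim showing, and the job was handed in at 16.75 s.

- **How it went in:** I lifted the block from the brown rack and lowered it into the slot. I let go once it was past the wiper, then pushed its top edge down with the closed fingers until the pad pushed back.
- **Forces:** the highest reading was 9.7 N, at the end on the pad. Readings came only at the end of each move.
- **Depth:** the fingertips ended at z = 99.2 mm while pressing, about 3 mm above the plate. Allowing for the pad yielding under that push, this matches the expected 4 mm rim.
- **Last pictures:** both cameras showed a level, thin rim. The larger block, jar, bottle, gouge and the look-alikes appeared not to have moved, and the arm was clear of everything.

One reading disagreed. The wiper's resistance hardly showed while the block was held in the gripper: the vertical force stayed near -1.7 N where I expected 3 to 8 N upward. During the final push it read about 3 N.

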